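# Shut the gate of the square seed hopper

## Task

The square hopper of the two seed dispensers is about to be refilled: push its sliding gate fully shut by the upright tab, until the spring catch clicks behind it, and let go. Leave the round hopper's gate open, where it is.

Things in the scene. Friction and masses are not known exactly. Their poses are not given: they have to be found in the camera images.
- wide_tab (a point): Centre of the push tab of the SQUARE hopper's gate: upright steel plate 40 mm wide (x), 6 mm thick (y), 45 mm high (z) on the end of the flat gate blade. Blade top 22.5 mm below this point, 102 mm above the table; rails beside it 5 mm higher. Push the -y face: local +y, level, towards the hopper, is shut. Cream square hopper, 128 mm wide, rim 246 mm up, 145 mm beyond the tab when shut.
- wide_gate (a joint): Travel of the square hopper's gate (m): 0 fully open, grows as it shuts; the catch drops at about 0.083, end stop at 0.092. Starts at 0 to 0.03. It drags with about 5 N and stays where it is left; from about 0.055 the catch rides up and resistance grows to about 12 N.
- wide_catch (a joint): Lift (m) of the square hopper's spring catch: a vertical steel pin with a black knob 22 mm across (top 48 mm above the blade), in a bridge over the blade between tab and hopper, 77 mm ahead of the tab's centre when just latched. 0 is down; a wedge on the blade lifts it about 7 mm, then it snaps back to 0 behind the wedge and keeps the gate from sliding back.
- slim_tab (a point): Centre of the like tab on the other gate, of the tall ROUND hopper (cream tube 84 mm across, rim 274 mm above the table). To be left where it is. The two dispensers stand 144 mm apart side by side on one grey board, pointing the same way; either may be the nearer to the robot.

How it is judged:
By the outcome, as a careful person would: the job done as asked, in the order asked, and still so for the second after the job is handed in, with the robot touching nothing.
It also fails if it takes over 32 s, if anything falls off the work surface, if the arm or the gripper's body presses on something with over 40 N, if the wrist force passes 120 N, or if a joint passes its speed limit or range.

## Robot

A 6-joint arm with a two-finger parallel gripper is mounted at the origin on the work surface. World frame = base frame: x ahead of the robot, y to its left, z up, the work surface at z = 0. Lengths are in mm, angles in degrees, forces in N, time in s.
With the tool pointing down it reaches from about 425 to 925 mm from the base axis. Payload 12.5 kg.
Tool frame: the origin (TCP) lies on the centre line of the jaws, within the pads' length; the fingertips stand 17 mm ahead of it and the grasp point (between the pads) lies 2 mm behind it; y points along the fingers, z is the direction in which the jaws open and shut, and the axes are right-handed (so a half turn about y gives the same grasp; the last joint's range is limited). The gripper opens to 85 mm and grips with 20 to 120 N. Pads are 22 mm wide; open, the fingers measure 114 mm over their backs; the gripper's body (76 mm by 85 mm) begins 54 mm behind the grasp point. The pads swing forward as they close: fully open they stand 13 mm farther back than shut.
Start: joints at [59.152, 28.126, 89.318, -0, 62.55, -6.05], TCP at [262.119, 567.395, 248.327] pointing down, gripper open.
Joint ranges: [-177.58, 177.58], [-47.91, 125.51], [2.72, 160], [-65.01, 245.01], [3.68, 167.84], [-153.87, 153.87]. Speed limits (degrees/s): [127.2, 127.2, 159.86, 180, 180, 180].

## Interface

Orientations are given as a 3x3 rotation matrix whose columns are the frame's x, y, z axes.
In Python, from station import * gives the robot as it stands.
- The arm moves only by the tool servo_tool, never from a script. Its argument "deltas" is a list of rows, each a list of 3 entries, a list of its own where there are three numbers: the shift along the tool's x, y, z as a fraction of full scale, then the turn, a rotation vector about the tool's x, y, z as a fraction of full scale, then the opening, from -1 (shut) to 1 (fully open). A call has exactly 10 rows; each row shifts and turns the commanded pose from where the row before left it, along the tool's axes as they then stand; what a row does not reach is not made up. Full scale, the value 1, is 25 cm for a shift and 0.1 rad for a turn. A row lasts 1/10 s, in which the tool goes at most 50 mm and 8.59 degrees, less where a joint would pass 70% of its speed; a pose out of reach is approached as far as the arm can. A call with a number of a shift or a turn outside -1 to 1 is refused whole. A call with a gripper value outside its range is refused whole. The fingers move at their own pace and stop on an object; "force" is the grip in N (left out, the last holds). Time passes only in rows, so rows that do not move let the fingers close, or fill a call up. It gives the time, the measured TCP pose, the force and the opening at its end, in the units of the state.
- get_state(): the state, without advancing time (a new reading comes with each control period).
- read_camera(name): name is "side" or "top"; returns a dict with "frame" (400x640x3 uint8, blue, green, red), "range_z" (400x640 float32, mm along the optical axis (not along the pixel's ray), 0 where there is no reading), "mtx" (3x3 intrinsics, pixels), "k1" (the pictures are not rectified: a ray, as slopes to the right and down, at radius r is drawn at 1 + k1 r^2 times it, then the intrinsics apply), "camera_from_world" (4x4, takes a point from world to camera coordinates). Camera axes: x right, y down, z forward; pixel columns grow to the right and rows downward; lengths in mm; the calibration is good to about 2 mm. A picture is of the moment at which its call begins.
- close_job(): hands the job in, once; it reports no verdict.
The state is a dict: "time_s": time; "joints": joint angles; "joint_velocities": joint speeds; "effort": joint torques, N m; "eef_pos": TCP position; "eef_rot": TCP orientation; "contact_force": force on the tool from outside, world axes, zero at the start; "ft_torque": the same for the moment, N m; "gripper_width": finger opening in mm.
Only numpy, scipy, OpenCV 4.12 (cv2) and the standard library are available. Lean on these libraries where they do the work, as an engineer would, in place of code of your own. Each camera call takes 0.05 s, during which the arm holds its last target. There are 200 camera calls.

## Working session

There is one attempt and no reset: what is moved stays moved. The work goes in short steps, Python scripts to look and compute and a tool call to move; the robot and the scene stay as the last step left them, time stands still between calls to the robot, and variables do not carry over. Pictures are saved under pics/ and viewed, about 8 in all and at most 12, crops included, and the job is handed in when it is done.

Besides the shell and the picture viewer there is one more tool, called by a JSON object that holds its "api" and its "payload", one argument or row to a line. servo_tool: Moves the arm, as the interface text tells. Shift numbers are shares of 25 cm and turn numbers shares of 0.1 rad, none past 1 either way. Its arguments: {"type":"object","properties":{"deltas":{"type":"array"},"force":{"type":"number"}},"required":["deltas"]}

```bash
mkdir -p pics
cat > h.py <<'E'
from station import *
import numpy as np, cv2
def cloud(c):
    m=c["mtx"];h,w=c["range_z"].shape
    v,u=np.mgrid[:h,:w].astype(float)
    xd=(u-m[0,2])/m[0,0];yd=(v-m[1,2])/m[1,1]
    x,y=xd.copy(),yd.copy()
    for _ in range(20):
        s=1+c["k1"]*(x*x+y*y);x=xd/s;y=yd/s
    z=c["range_z"].astype(float)
    P=np.stack([x*z,y*z,z],-1)
    T=np.linalg.inv(c["camera_from_world"])
    return P@T[:3,:3].T+T[:3,3]
E
python3 - <<'E'
from h import *
import pickle
d={}
for n in("top","side"):
    c=read_camera(n);d[n]=c;cv2.imwrite(f"pics/{n}0.png",c["frame"])
    T=np.linalg.inv(c["camera_from_world"]);print(n,T.round(2).tolist(),c["mtx"][0,0],c["k1"])
pickle.dump(d,open("d0.pkl","wb"))
s=get_state();print(s)
E
```

```text
top [[-0.01, -1.0, 0.07, 525.61], [-1.0, 0.01, -0.04, 5.44], [0.04, -0.07, -1.0, 777.52], [0.0, 0.0, 0.0, 1.0]] 486.54576600385724 -0.11679819759495129
side [[0.88, -0.33, 0.35, 324.41], [-0.48, -0.62, 0.61, -392.97], [0.01, -0.71, -0.71, 567.12], [0.0, 0.0, 0.0, 1.0]] 453.32037021649825 -0.10049084904602548
{'time_s': 0.1, 'joints': array([ 5.91517158e+01,  2.81623723e+01,  8.93458173e+01, -3.78732153e-04,
        6.25512723e+01, -6.04997850e+00]), 'joint_velocities': array([-0.11232769, -0.05202504, -0.10844991,  0.03655493, -0.01336224,
       -0.04819374]), 'effort': array([ 3.47343645e-03, -6.19452524e+01, -2.62026751e+01, -3.77544507e-05,
        2.97260354e-03,  8.61283866e-06]), 'eef_pos': array([262.02317486, 567.22276472, 247.77287932]), 'eef_rot': array([[ 9.07791134e-01, -5.27116166e-04,  4.19422198e-01],
       [-4.19422516e-01, -8.93993606e-04,  9.07790699e-01],
       [-1.03550390e-04, -9.99999461e-01, -1.03264386e-03]]), 'contact_force': array([0.49146846, 0.45946746, 0.33613787]), 'ft_torque': array([ 0.04287453,  0.05688307, -0.03094375]), 'gripper_width': 85.6071140827329}
```

View pics/top0.png

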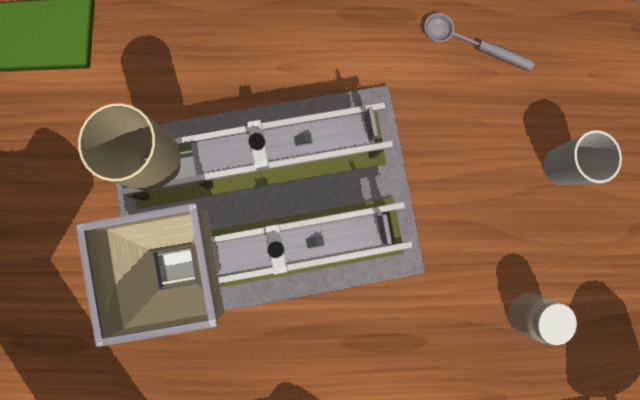

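View pics/side0.png

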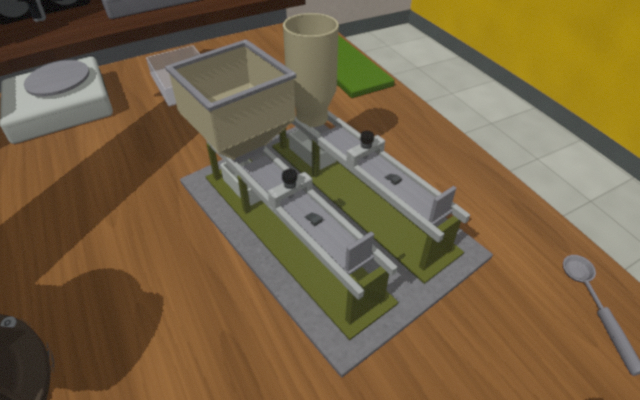

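The top view shows the square hopper at (150,275), with its tab at about (388,228) and knob at (276,250). The round one is farther from the robot, with its tab at about (375,124). In the side view the square tab is at (359,250). Shutting is towards image left, roughly world +y.

Run:
```python
from h import *
import pickle
d=pickle.load(open("d0.pkl","rb"))
t=d["top"];s=d["side"];P=cloud(t);Q=cloud(s)
# rails of the square dispenser: z ~107
def reg(P,u0,u1,v0,v1,z0,z1):
    A=P[v0:v1,u0:u1].reshape(-1,3);return A[(A[:,2]>z0)&(A[:,2]<z1)]
print("blade z",np.median(P[225:250,335:375].reshape(-1,3),0))
# rail direction by bright mask
g=cv2.cvtColor(t["frame"],cv2.COLOR_BGR2GRAY)
for (a,b) in (((300,226,395,206)),(300,270,405,246)),:
    pass
for name,(u0,v0,u1,v1) in dict(far=(300,219,400,207),near=(300,264,408,247)).items():
    pts=[]
    for u in range(u0,u1,3):
        v=v0+(v1-v0)*(u-u0)/(u1-u0);vs=np.arange(int(v)-7,int(v)+8)
        w=np.clip(g[vs,u].astype(float)-185,0,None)
        if w.sum()>0:
            vv=int(round((w*vs).sum()/w.sum()));pts.append(P[vv,u])
    pts=np.array(pts);pts=pts[abs(pts[:,2]-np.median(pts[:,2]))<5]
    f=cv2.fitLine(pts[:,:2].astype(np.float32),cv2.DIST_HUBER,0,.01,.01).ravel();print(name,len(pts),f,np.median(pts[:,2]),pts[0],pts[-1])
A=reg(P,370,410,205,255,120,152);print("top cam tab",len(A),A.mean(0),A.min(0),A.max(0))
B=reg(Q,335,385,225,275,115,152);print("side cam tab",len(B),B.mean(0),B.min(0),B.max(0))
K=reg(P,262,290,235,262,135,160);print("knob",len(K),K.mean(0))
for nm,R in(("sq",reg(P,75,220,200,350,235,256)),):
    print(nm,cv2.minAreaRect(R[:,:2].astype(np.float32)),np.median(R[:,2]))
A=reg(P,350,395,95,155,120,152);print("round tab",len(A),A.mean(0))
K=reg(P,245,268,128,152,135,160);print("round knob",len(K),K.mean(0))
```

```text
blade z [520.10338285 -73.33208863 101.62543379]
far 32 [ 1.6982232e-01 -9.8547471e-01  5.5173035e+02 -6.8459862e+01] 106.65854241049033 [540.22162771   1.96899868 106.36299676] [ 563.95392    -136.42599238  106.1723749 ]
near 35 [ 1.6942158e-01 -9.8554367e-01  4.9395868e+02 -6.3102165e+01] 106.59580729971526 [482.55708069   2.45967997 105.73709464] [ 508.14770068 -143.32995457  108.17370783]
top cam tab 236 [ 530.7460974  -109.32918577  141.20413072] [ 511.74712572 -116.61588495  120.69511814] [ 550.28084083 -104.30073677  149.23312475]
side cam tab 547 [ 528.22182184 -112.91922878  135.24972794] [ 509.77743805 -117.85787187  115.04561145] [ 550.15777649 -104.53572341  149.73416112]
knob 224 [506.09395033  33.68358192 149.42370004]
sq ((481.7725524902344, 172.61273193359375), (136.90301513671875, 137.8188934326172), 9.89277458190918) 245.49745843577944
round tab 248 [672.28551153 -94.09295012 140.37707329]
round knob 229 [646.15867934  57.93654474 149.02605876]
```

{"api": "servo_tool", "payload": {
  "deltas": [
    [[0, -0.04, 0], [0, 0.967, 0], -1],
    [[0, -0.04, 0], [0, 0.967, 0], -1],
    [[0, -0.04, 0], [0, 0.967, 0], -1],
    [[0, -0.04, 0], [0, 0.967, 0], -1],
    [[0, -0.04, 0], [0, 0.967, 0], -1],
    [[0, -0.04, 0], [0, 0.967, 0], -1],
    [[0, -0.04, 0], [0, 0.967, 0], -1],
    [[0, -0.04, 0], [0, 0.967, 0], -1],
    [[0, -0.04, 0], [0, 0.967, 0], -1],
    [[0, -0.04, 0], [0, 0.967, 0], -1]
  ],
  "force": 40
}}

```text
time_s: 1.1
eef_pos: [262.1, 567.3, 348.4]
eef_rot: [[0.166, -0.0, 0.986], [-0.986, -0.001, 0.166], [0.001, -1.0, -0.0]]
contact_force: [1.1, -0.0, 0.5]
gripper_width: -0.3
```

{"api": "servo_tool", "payload": {
  "deltas": [
    [[0.14, 0, 0.064], [0, 0, 0], -1],
    [[0.14, 0, 0.064], [0, 0, 0], -1],
    [[0.14, 0, 0.064], [0, 0, 0], -1],
    [[0.14, 0, 0.064], [0, 0, 0], -1],
    [[0.14, 0, 0.064], [0, 0, 0], -1],
    [[0.14, 0, 0.064], [0, 0, 0], -1],
    [[0.14, 0, 0.064], [0, 0, 0], -1],
    [[0.14, 0, 0.064], [0, 0, 0], -1],
    [[0.14, 0, 0.064], [0, 0, 0], -1],
    [[0.14, 0, 0.064], [0, 0, 0], -1]
  ]
}}

```text
time_s: 2.1
eef_pos: [479.9, 248.3, 348.2]
eef_rot: [[0.17, -0.0, 0.985], [-0.985, -0.0, 0.17], [-0.0, -1.0, -0.0]]
contact_force: [-0.5, 0.1, 0.3]
gripper_width: 0.1
```

{"api": "servo_tool", "payload": {
  "deltas": [
    [[0.17, 0, -0.005], [0, 0, 0], -1],
    [[0.17, 0, -0.005], [0, 0, 0], -1],
    [[0.17, 0, -0.005], [0, 0, 0], -1],
    [[0.17, 0, -0.005], [0, 0, 0], -1],
    [[0.17, 0, -0.005], [0, 0, 0], -1],
    [[0.17, 0, -0.005], [0, 0, 0], -1],
    [[0.17, 0, -0.005], [0, 0, 0], -1],
    [[0.17, 0, -0.005], [0, 0, 0], -1],
    [[0.17, 0, -0.005], [0, 0, 0], -1],
    [[0.17, 0, -0.005], [0, 0, 0], -1]
  ]
}}

```text
time_s: 3.1
eef_pos: [539.2, -173.0, 348.1]
eef_rot: [[0.17, -0.0, 0.985], [-0.985, 0.0, 0.17], [-0.0, -1.0, -0.0]]
contact_force: [0.5, 0.6, -0.1]
gripper_width: 0.0
```

Run:
```python
from h import *
import pickle
P=cloud(pickle.load(open("d0.pkl","rb"))["top"])
# tallest thing within 110 mm of approach point, outside board
m=(P[...,2]>20)&(np.hypot(P[...,0]-541,P[...,1]+175)<110)&(P[...,1]<-150)
print(m.sum(),P[m].max(0) if m.any() else 0)
s=get_state();print(s["time_s"],s["eef_pos"],s["joints"])
```

```text
14 [ 513.49415852 -150.05511142  109.49441624]
3.1 [ 539.20660792 -172.97474378  348.09265757] [-2.44724555e+01  1.83437609e+01  8.95641328e+01  8.75721588e-03
  7.21140088e+01 -3.42687777e+01]
```

{"api": "servo_tool", "payload": {
  "deltas": [
    [[0, 0.09, 0.001], [0, 0, 0], -1],
    [[0, 0.09, 0.001], [0, 0, 0], -1],
    [[0, 0.09, 0.001], [0, 0, 0], -1],
    [[0, 0.09, 0.001], [0, 0, 0], -1],
    [[0, 0.09, 0.001], [0, 0, 0], -1],
    [[0, 0.09, 0.001], [0, 0, 0], -1],
    [[0, 0.09, 0], [0, 0, 0], -1],
    [[0, 0.09, 0], [0, 0, 0], -1],
    [[0, 0.07, 0], [0, 0, 0], -1],
    [[0, 0.05, 0], [0, 0, 0], -1]
  ]
}}

```text
time_s: 4.1
eef_pos: [540.5, -170.8, 136.9]
eef_rot: [[0.17, -0.001, 0.985], [-0.985, 0.001, 0.17], [-0.001, -1.0, -0.001]]
contact_force: [-0.1, 1.2, -0.5]
gripper_width: -0.4
```

Run:
```python
from h import *
c=read_camera("side");f=c["frame"][130:400,180:540]
cv2.imwrite("pics/s1.png",cv2.resize(f,None,fx=2,fy=2))
```

```text
(no output)
```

View pics/s1.png

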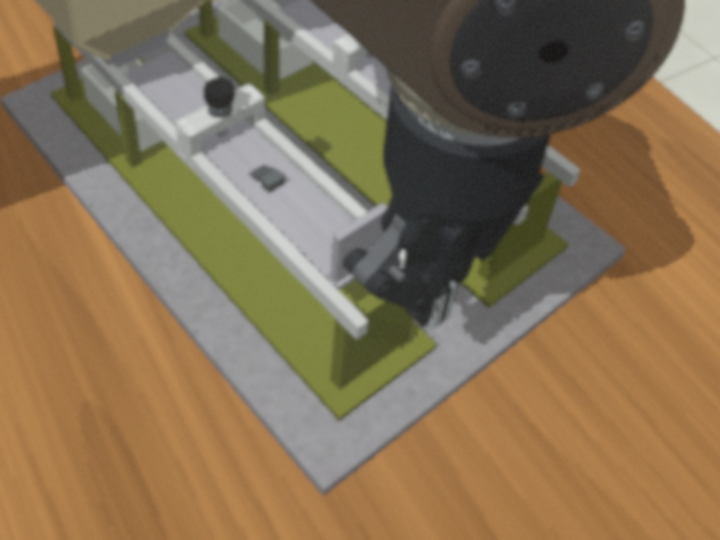

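The closed fingers are standing behind the square tab, clear of the rails. In the crop the tab is at (360,240) and the knob at (218,97). I'll push now.

{"api": "servo_tool", "payload": {
  "deltas": [
    [[-0.04, 0, 0], [0, 0, 0], -1],
    [[-0.04, 0, 0], [0, 0, 0], -1],
    [[-0.04, 0, 0], [0, 0, 0], -1],
    [[-0.04, 0, 0], [0, 0, 0], -1],
    [[-0.03, 0, 0], [0, 0, 0], -1],
    [[-0.03, 0, 0], [0, 0, 0], -1],
    [[-0.03, 0, 0], [0, 0, 0], -1],
    [[-0.03, 0, 0], [0, 0, 0], -1],
    [[-0.03, 0, 0], [0, 0, 0], -1],
    [[-0.03, 0, 0], [0, 0, 0], -1]
  ]
}}

```text
time_s: 5.15
eef_pos: [526.5, -87.2, 138.8]
eef_rot: [[0.17, 0.001, 0.985], [-0.985, -0.001, 0.17], [0.001, -1.0, 0.001]]
contact_force: [-0.6, -6.5, 3.8]
gripper_width: 0.0
```

{"api": "servo_tool", "payload": {
  "deltas": [
    [[-0.012, 0, 0], [0, 0, 0], -1],
    [[-0.012, 0, 0], [0, 0, 0], -1],
    [[-0.012, 0, 0], [0, 0, 0], -1],
    [[-0.012, 0, 0], [0, 0, 0], -1],
    [[-0.012, 0, 0], [0, 0, 0], -1],
    [[-0.012, 0, 0], [0, 0, 0], -1],
    [[-0.012, 0, 0], [0, 0, 0], -1],
    [[-0.012, 0, 0], [0, 0, 0], -1],
    [[-0.012, 0, 0], [0, 0, 0], -1],
    [[-0.012, 0, 0], [0, 0, 0], -1]
  ]
}}

```text
time_s: 6.15
eef_pos: [521.5, -57.9, 138.7]
eef_rot: [[0.17, 0.001, 0.985], [-0.985, -0.001, 0.17], [0.001, -1.0, 0.001]]
contact_force: [0.6, -1.3, 0.8]
gripper_width: -0.0
```

Run:
```python
from h import *
c=read_camera("side");f=c["frame"][130:400,180:540]
cv2.imwrite("pics/s2.png",cv2.resize(f,None,fx=2,fy=2))
```

```text
(no output)
```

View pics/s2.png

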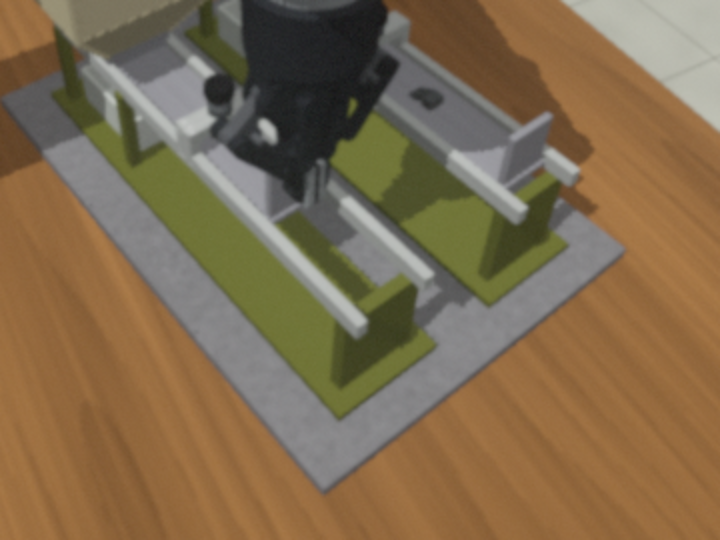

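The square tab is now close to the knob at (218,90), and the round tab at (527,145) is untouched. The force has dropped, so I'll push on slowly towards the end stop.

{"api": "servo_tool", "payload": {
  "deltas": [
    [[-0.003, 0, 0], [0, 0, 0], -1],
    [[-0.003, 0, 0], [0, 0, 0], -1],
    [[-0.003, 0, 0], [0, 0, 0], -1],
    [[-0.003, 0, 0], [0, 0, 0], -1],
    [[-0.003, 0, 0], [0, 0, 0], -1],
    [[-0.003, 0, 0], [0, 0, 0], -1],
    [[-0.003, 0, 0], [0, 0, 0], -1],
    [[-0.003, 0, 0], [0, 0, 0], -1],
    [[-0.003, 0, 0], [0, 0, 0], -1],
    [[-0.003, 0, 0], [0, 0, 0], -1]
  ]
}}

```text
time_s: 7.2
eef_pos: [520.1, -50.6, 138.3]
eef_rot: [[0.17, 0.0, 0.985], [-0.985, -0.0, 0.17], [0.0, -1.0, 0.0]]
contact_force: [-0.6, -5.3, -1.4]
gripper_width: 0.0
```

{"api": "servo_tool", "payload": {
  "deltas": [
    [[-0.002, 0, 0], [0, 0, 0], -1],
    [[-0.002, 0, 0], [0, 0, 0], -1],
    [[-0.002, 0, 0], [0, 0, 0], -1],
    [[-0.002, 0, 0], [0, 0, 0], -1],
    [[-0.002, 0, 0], [0, 0, 0], -1],
    [[-0.001, 0, 0], [0, 0, 0], -1],
    [[-0.001, 0, 0], [0, 0, 0], -1],
    [[-0.001, 0, 0], [0, 0, 0], -1],
    [[0, 0, 0], [0, 0, 0], -1],
    [[0, 0, 0], [0, 0, 0], -1]
  ]
}}

```text
time_s: 8.2
eef_pos: [519.5, -47.4, 138.3]
eef_rot: [[0.17, 0.0, 0.985], [-0.985, -0.0, 0.17], [0.0, -1.0, 0.0]]
contact_force: [0.2, -5.5, -0.8]
gripper_width: -0.0
```

{"api": "servo_tool", "payload": {
  "deltas": [
    [[-0.002, 0, 0], [0, 0, 0], -1],
    [[-0.002, 0, 0], [0, 0, 0], -1],
    [[-0.002, 0, 0], [0, 0, 0], -1],
    [[-0.002, 0, 0], [0, 0, 0], -1],
    [[-0.002, 0, 0], [0, 0, 0], -1],
    [[0, 0, 0], [0, 0, 0], -1],
    [[0, 0, 0], [0, 0, 0], -1],
    [[0, 0, 0], [0, 0, 0], -1],
    [[0, 0, 0], [0, 0, 0], -1],
    [[0, 0, 0], [0, 0, 0], -1]
  ]
}}

```text
time_s: 9.2
eef_pos: [519.1, -45.0, 138.3]
eef_rot: [[0.17, 0.0, 0.985], [-0.985, -0.001, 0.17], [0.001, -1.0, 0.0]]
contact_force: [0.5, -6.2, -0.9]
gripper_width: -0.0
```

{"api": "servo_tool", "payload": {
  "deltas": [
    [[-0.002, 0, 0], [0, 0, 0], -1],
    [[-0.002, 0, 0], [0, 0, 0], -1],
    [[-0.002, 0, 0], [0, 0, 0], -1],
    [[-0.002, 0, 0], [0, 0, 0], -1],
    [[-0.002, 0, 0], [0, 0, 0], -1],
    [[0, 0, 0], [0, 0, 0], -1],
    [[0, 0, 0], [0, 0, 0], -1],
    [[0, 0, 0], [0, 0, 0], -1],
    [[0, 0, 0], [0, 0, 0], -1],
    [[0, 0, 0], [0, 0, 0], -1]
  ]
}}

```text
time_s: 10.2
eef_pos: [519.2, -44.7, 138.4]
eef_rot: [[0.171, 0.001, 0.985], [-0.985, -0.004, 0.171], [0.004, -1.0, 0.001]]
contact_force: [-1.0, -25.4, -2.6]
gripper_width: 0.0
```

The force rose to 25 N with almost no motion, so this is the end stop. I'll back off, lift and clear the view.

{"api": "servo_tool", "payload": {
  "deltas": [
    [[0.01, 0, 0], [0, 0, 0], -1],
    [[0.03, 0, 0], [0, 0, 0], -1],
    [[0.05, 0, 0], [0, 0, 0], -1],
    [[0.07, 0, 0], [0, 0, 0], -1],
    [[0.08, 0, 0], [0, 0, 0], -1],
    [[0.06, -0.04, 0], [0, 0, 0], -1],
    [[0.04, -0.1, 0], [0, 0, 0], -1],
    [[0.04, -0.15, 0], [0, 0, 0], -1],
    [[0.04, -0.15, 0], [0, 0, 0], -1],
    [[0.04, -0.15, 0], [0, 0, 0], -1]
  ]
}}

```text
time_s: 11.2
eef_pos: [538.0, -156.3, 287.4]
eef_rot: [[0.17, -0.0, 0.985], [-0.985, 0.0, 0.17], [-0.0, -1.0, 0.0]]
contact_force: [-0.4, -0.2, 0.2]
gripper_width: -0.3
```

{"api": "servo_tool", "payload": {
  "deltas": [
    [[0.12, -0.05, 0], [0, 0, 0], -1],
    [[0.12, -0.05, 0], [0, 0, 0], -1],
    [[0.12, 0, 0], [0, 0, 0], -1],
    [[0.12, 0, 0], [0, 0, 0], -1],
    [[0.12, 0, 0], [0, 0, 0], -1],
    [[0.12, 0, 0], [0, 0, 0], -1],
    [[0, 0, 0], [0, 0, 0], -1],
    [[0, 0, 0], [0, 0, 0], -1],
    [[0, 0, 0], [0, 0, 0], -1],
    [[0, 0, 0], [0, 0, 0], -1]
  ]
}}

```text
time_s: 12.2
eef_pos: [568.8, -332.0, 311.1]
eef_rot: [[0.171, 0.0, 0.985], [-0.985, 0.0, 0.171], [-0.0, -1.0, 0.0]]
contact_force: [-0.1, 0.4, 0.3]
gripper_width: -0.1
```

Run:
```python
from h import *
c=read_camera("top");P=cloud(c);cv2.imwrite("pics/t3.png",c["frame"])
s=read_camera("side");cv2.imwrite("pics/s3.png",cv2.resize(s["frame"][100:370,180:540],None,fx=2,fy=2))
d=np.array([-.1697,.9855])
def reg(P,c,r,z0,z1):
    m=(np.hypot(P[...,0]-c[0],P[...,1]-c[1])<r)&(P[...,2]>z0)&(P[...,2]<z1);return P[m]
K=reg(P,(506.1,33.7),15,135,165);print("knob",len(K),K.mean(0),"before z 149.42 n224")
K2=reg(P,(646.2,57.9),15,135,165);print("round knob",len(K2),K2.mean(0))
A=reg(P,(517,-34),26,120,155);print("tab",len(A),A.mean(0),"along to knob",(K.mean(0)-A.mean(0))[:2]@d)
R=reg(P,(672.3,-94.1),26,120,155);print("round tab",len(R),R.mean(0))
print(get_state()["contact_force"],get_state()["time_s"])
```

```text
knob 225 [506.10452773  33.65956661 149.40667528] before z 149.42 n224
round knob 229 [646.1472151   57.93220707 149.08219188]
tab 173 [517.44451992 -31.44470087 144.08798054] along to knob 66.08465227436665
round tab 248 [672.33300413 -94.11967467 140.20456686]
[-0.08880753 -0.14399667  0.59455586] 12.3
```

View pics/s3.png

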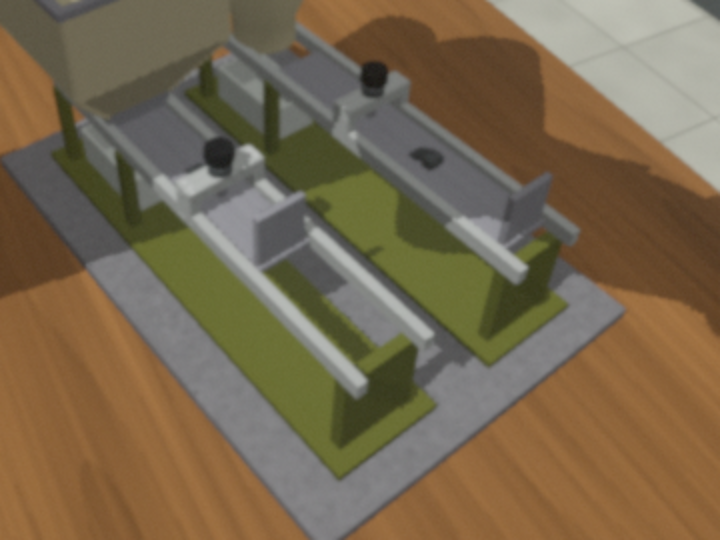

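The square tab at (280,225) is shut up against the bridge. Its knob at (218,155) is down, at the same height as before, and the round tab at (527,205) hasn't moved. I'll hand it in.

```bash
python3 -c "
from station import *
print(close_job())"
```

```text
the job is handed in; nothing more can be done
None
```

The square hopper's gate is fully shut with its catch down, and the job is handed in. I pushed the tab with closed fingers until the end stop showed itself: about 25 N on the wrist with almost no further motion. Then I backed off, lifted and moved the arm clear, finishing at about 12.3 s of the 32 s allowed.

What the last checks showed:
- **Gate:** the tab stands about 66 mm from the catch knob. The catch drops at 77 mm and the end stop should be at about 68 mm; the 2 mm difference is within the camera calibration.
- **Catch:** the knob top is at 149.4 mm, the same as before the push, so the catch is down. I inferred the click from that and from the force falling from about 6.5 N to 1.3 N mid-push, then holding at the plain drag of about 5 N. I did not pull the gate back to test it.
- **Round hopper:** its tab and knob measure within 0.2 mm of where they started.
- **Robot:** it is touching nothing, with the contact force about zero.

No check failed.

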